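# Set the drying posts and balance the reef tiles on them

### The arm

A 7-joint arm with a two-finger parallel gripper is mounted at the origin on the work surface. World frame = base frame: x ahead of the robot, y to its left, z up, the work surface at z = 0. Lengths are in m, angles in rad, forces in N, time in s.
With the tool pointing down it reaches from about 0.4 to 0.85 m from the base axis. Payload 4.5 kg.
Tool frame: the origin (TCP) lies on the mounting face of the last link; the fingertips stand 173 mm ahead of it and the grasp point (between the pads) lies 155 mm ahead of it; z points along the fingers, y is the line along which they close (so a half turn about z gives the same grasp; the last joint's range is limited). The gripper opens to 85 mm and grips with 20 to 120 N. Pads are 22 mm wide; open, the fingers measure 114 mm over their backs; the gripper's body (76 mm by 85 mm) begins 54 mm behind the grasp point. The pads swing forward as they close: fully open they stand 13 mm farther back than shut.
Start: joints at [1.311, 0.689, -0.195, 1.565, 0.157, 0.902, -0.215], TCP at [0.181, -0.598, 0.405] pointing down, gripper open.
Joint ranges: [-3.01, 3.01], [-0.46, 2.08], [-1.47, 1.51], [0.13, 2.56], [-1, 4.14], [0.04, 2.09], [-2.66, 2.66]. Speed limits (rad/s): [2.57, 2.57, 3.14, 3.14, 3.14, 3.14, 3.14].

### API

Orientations are given as a rotation vector (axis times angle).
In Python, from rig import telemetry, snapshot, calibration, manip gives the robot as it stands.
- The arm moves only by the tool drive_tool, never from a script. Its arguments are lists of equal length, an entry for each row: "grip": the opening in per cent of the stroke, from 0 (shut) to 100 (fully open); "dp": the shift along the tool's x, y, z in cm, a list of three; "roll": the turn about the tool's z in degrees. A call has 1 to 10 rows; each row shifts and turns the commanded pose from where the row before left it, along the tool's axes as they then stand; what a row does not reach is not made up. A row lasts 1/10 s, in which the tool goes at most 50 mm and 8.59 degrees, less where a joint would pass 70% of its speed; a pose out of reach is approached as far as the arm can. A call is refused whole if a number of a shift passes 5 or a number of a turn 8.59, either way. A call with a gripper value outside its range is refused whole. The fingers move at their own pace and stop on an object; "force" is the grip in N (left out, the last holds). Time passes only in rows, so rows that do not move let the fingers close. It gives the time, the measured TCP pose, the force, the opening and the grip force at its end, in the units of the state.
- telemetry.state(): the state, without advancing time (a new reading comes with each control period).
- snapshot(name): name is "scene" or "side" or "wrist"; returns the picture (400x640x3 uint8, blue, green, red); there is no depth.
- calibration(name): a dict with "intrinsics" (3x3 intrinsics, pixels), "R" (3x3) and "t" (3): a world point X has camera coordinates R X + t. Camera axes: x right, y down, z forward; pixel columns grow to the right and rows downward; lengths in m; the calibration is good to about 2 mm. A picture is of the moment at which its call begins: read the wrist's pose just before it. calibration takes no time and is no camera call; for the wrist camera it gives the pose at the moment of the call.
- manip.hand_in(): hands the job in; it is judged then, once.
The state is a dict: "time_s": time; "joints": joint angles; "qvel": joint speeds; "joint_efforts": joint torques, N m; "position": TCP position; "orientation": TCP orientation; "force": force on the tool from outside, world axes, zero at the start; "moment": the same for the moment, N m; "finger_gap": finger opening in m; "grip_force": force on a finger pad.
Only numpy, scipy, OpenCV 4.12 (cv2) and the standard library are available. Lean on these libraries where they do the work, as an engineer would, in place of code of your own. Each camera call takes 0.05 s, during which the arm holds its last target. There are 200 camera calls.

### The job

Put every clay tile on the bench up to dry, each balanced level and centred on the domed cap of a drying post of its own. The caps have been left half-way: under a flat tile the cap must be pressed fully home until it clicks, and under a legged tile it must be pulled fully up until it clicks, so that the legs hang clear of the foot. Leave no cap half-way, even on a spare post (home or up will do there), and leave the carton and the cup where they stand.

Things in the scene. Friction and masses are not known exactly. Their poses are not given: they have to be found in the camera images.
- post1: Drying post (nearer the middle, left half of the bench, y is left), fixed to the bench: a round grey printed foot 124 mm across and 12 mm high, with a steel stem 34 mm across that carries a captive domed white cap. All four posts are alike. Origin on the bench at the post's axis, z up.
- post1_crown (a point): Top centre of the domed cap of post 1; it rides with the cap. The cap is a round skirt 52 mm across and 34 mm tall (with a thin black band near its lower rim) and above it a shallow dome 6 mm high (curvature radius 60 mm), 40 mm tall in all. Crown height above the bench: 52 mm with the cap home, about 62 mm half-way, 72 mm fully up. z up.
- post1_cap (a joint): Height of that cap on its vertical slide, in m: 0 = pressed home (skirt down on the foot, no steel showing), 0.020 = pulled fully up (20 mm of steel stem showing). An over-centre spring makes it click at both ends. Left between about 6 and 14 mm it stays put by friction; from there 3 to 4 N moves it, and beyond that the spring carries it to the near end and holds it there until about 9 N pushes or pulls it out again. The cap does not come off or tilt.
- post2: Drying post (nearer the middle, right half, y is left), fixed to the bench: a round grey printed foot 124 mm across and 12 mm high, with a steel stem 34 mm across that carries a captive domed white cap. All four posts are alike. Origin on the bench at the post's axis, z up.
- post2_crown (a point): Top centre of the domed cap of post 2, as post1_crown.
- post2_cap (a joint): Height of the cap of post 2 on its slide, as post1_cap.
- post3: Drying post (far left, y is left), fixed to the bench: a round grey printed foot 124 mm across and 12 mm high, with a steel stem 34 mm across that carries a captive domed white cap. All four posts are alike. Origin on the bench at the post's axis, z up.
- post3_crown (a point): Top centre of the domed cap of post 3, as post1_crown.
- post3_cap (a joint): Height of the cap of post 3 on its slide, as post1_cap.
- post4: Drying post (far right, y is left), fixed to the bench: a round grey printed foot 124 mm across and 12 mm high, with a steel stem 34 mm across that carries a captive domed white cap. All four posts are alike. Origin on the bench at the post's axis, z up.
- post4_crown (a point): Top centre of the domed cap of post 4, as post1_crown.
- post4_cap (a joint): Height of the cap of post 4 on its slide, as post1_cap.
- flat1_mid (a point): Centre of a flat fired-clay tile, a plain slab 120 x 54 x 16 mm (x long, y wide, z thick), 0.16 to 0.25 kg, same both sides, starts lying flat on the bench. May be absent.
- legged1_mid (a point): Centre of the top slab of a legged fired-clay tile, 0.24 to 0.38 kg: a slab 120 x 54 x 16 mm (x long, y wide, z thick and up) with a wall-like leg 14 mm thick, 54 mm wide, reaching 45 mm below the slab at each end (a low bridge, 92 mm clear between the legs). It starts standing on its legs with this point 53 mm above the bench. May be absent.
- flat2_mid (a point): Centre of a flat fired-clay tile, a plain slab 120 x 54 x 16 mm (x long, y wide, z thick), 0.16 to 0.25 kg, same both sides, starts lying flat on the bench. May be absent.
- legged2_mid (a point): Centre of the top slab of a legged fired-clay tile, 0.24 to 0.38 kg: a slab 120 x 54 x 16 mm (x long, y wide, z thick and up) with a wall-like leg 14 mm thick, 54 mm wide, reaching 45 mm below the slab at each end (a low bridge, 92 mm clear between the legs). It starts standing on its legs with this point 53 mm above the bench. May be absent.
- carton: White paper carton, 60 x 200 x 55 mm, stands loose at the far side of the bench, not part of the job. Origin at the centre of its underside.
- tub: Clear plastic cup, 76 mm across and 60 mm tall, stands loose at the far side of the bench, not part of the job. Origin at the centre of its underside.
Things that resemble listed ones, but are neither listed nor needed, are in the scene too. What is shaped like the part that bears legged1_mid but green is not meant. What is shaped like the part that bears legged2_mid but black is not meant.

How it is judged:
At the end, for the whole second after the job is handed in: Each tile present rests on the dome of its own post: centre within 15 mm of the crown from above and 3 to 14 mm over it, level within 0.25 rad, legged tiles right way up; the cap is below 3 mm under a flat tile, above 17 mm under a legged tile. A spare cap is at either of these ends (((horizontal distance between flat1_mid and post1_crown below 0.015 m and z of flat1_mid in the frame of post1_crown between 0.003 and 0.014 m and angle between the z axis of flat1_mid and the z axis of post1_crown, either way round below 0.25 rad and value of joint post1_cap below 0.003 m) or (horizontal distance between flat1_mid and post2_crown below 0.015 m and z of flat1_mid in the frame of post2_crown between 0.003 and 0.014 m and angle between the z axis of flat1_mid and the z axis of post2_crown, either way round below 0.25 rad and value of joint post2_cap below 0.003 m) or (horizontal distance between flat1_mid and post3_crown below 0.015 m and z of flat1_mid in the frame of post3_crown between 0.003 and 0.014 m and angle between the z axis of flat1_mid and the z axis of post3_crown, either way round below 0.25 rad and value of joint post3_cap below 0.003 m) or (horizontal distance between flat1_mid and post4_crown below 0.015 m and z of flat1_mid in the frame of post4_crown between 0.003 and 0.014 m and angle between the z axis of flat1_mid and the z axis of post4_crown, either way round below 0.25 rad and value of joint post4_cap below 0.003 m)) and ((horizontal distance between flat2_mid and post1_crown below 0.015 m and z of flat2_mid in the frame of post1_crown between 0.003 and 0.014 m and angle between the z axis of flat2_mid and the z axis of post1_crown, either way round below 0.25 rad and value of joint post1_cap below 0.003 m) or (horizontal distance between flat2_mid and post2_crown below 0.015 m and z of flat2_mid in the frame of post2_crown between 0.003 and 0.014 m and angle between the z axis of flat2_mid and the z axis of post2_crown, either way round below 0.25 rad and value of joint post2_cap below 0.003 m) or (horizontal distance between flat2_mid and post3_crown below 0.015 m and z of flat2_mid in the frame of post3_crown between 0.003 and 0.014 m and angle between the z axis of flat2_mid and the z axis of post3_crown, either way round below 0.25 rad and value of joint post3_cap below 0.003 m) or (horizontal distance between flat2_mid and post4_crown below 0.015 m and z of flat2_mid in the frame of post4_crown between 0.003 and 0.014 m and angle between the z axis of flat2_mid and the z axis of post4_crown, either way round below 0.25 rad and value of joint post4_cap below 0.003 m)) and ((horizontal distance between legged1_mid and post1_crown below 0.015 m and z of legged1_mid in the frame of post1_crown between 0.003 and 0.014 m and angle between legged1_mid's own z axis and vertical below 0.25 rad and value of joint post1_cap above 0.017 m) or (horizontal distance between legged1_mid and post2_crown below 0.015 m and z of legged1_mid in the frame of post2_crown between 0.003 and 0.014 m and angle between legged1_mid's own z axis and vertical below 0.25 rad and value of joint post2_cap above 0.017 m) or (horizontal distance between legged1_mid and post3_crown below 0.015 m and z of legged1_mid in the frame of post3_crown between 0.003 and 0.014 m and angle between legged1_mid's own z axis and vertical below 0.25 rad and value of joint post3_cap above 0.017 m) or (horizontal distance between legged1_mid and post4_crown below 0.015 m and z of legged1_mid in the frame of post4_crown between 0.003 and 0.014 m and angle between legged1_mid's own z axis and vertical below 0.25 rad and value of joint post4_cap above 0.017 m)) and ((horizontal distance between legged2_mid and post1_crown below 0.015 m and z of legged2_mid in the frame of post1_crown between 0.003 and 0.014 m and angle between legged2_mid's own z axis and vertical below 0.25 rad and value of joint post1_cap above 0.017 m) or (horizontal distance between legged2_mid and post2_crown below 0.015 m and z of legged2_mid in the frame of post2_crown between 0.003 and 0.014 m and angle between legged2_mid's own z axis and vertical below 0.25 rad and value of joint post2_cap above 0.017 m) or (horizontal distance between legged2_mid and post3_crown below 0.015 m and z of legged2_mid in the frame of post3_crown between 0.003 and 0.014 m and angle between legged2_mid's own z axis and vertical below 0.25 rad and value of joint post3_cap above 0.017 m) or (horizontal distance between legged2_mid and post4_crown below 0.015 m and z of legged2_mid in the frame of post4_crown between 0.003 and 0.014 m and angle between legged2_mid's own z axis and vertical below 0.25 rad and value of joint post4_cap above 0.017 m)) and (value of joint post1_cap below 0.003 m or value of joint post1_cap above 0.017 m) and (value of joint post2_cap below 0.003 m or value of joint post2_cap above 0.017 m) and (value of joint post3_cap below 0.003 m or value of joint post3_cap above 0.017 m) and (value of joint post4_cap below 0.003 m or value of joint post4_cap above 0.017 m)); the robot touches nothing.
It fails at once if the carton is shifted more than 40 mm or tipped (distance of carton from where it was at the start of the episode above 0.04 m or angle between carton's own z axis and vertical above 0.5 rad).
It fails at once if the tub is shifted more than 40 mm or tipped (distance of tub from where it was at the start of the episode above 0.04 m or angle between tub's own z axis and vertical above 0.5 rad).
Of flat1, flat2, legged1, legged2 only 3 to 4 are there at a start; the rules pass over those that are not, and their reading is None.
At some moment in a run one of flat1, flat2 may be knocked a few centimetres aside while the robot is not near it.
It also fails if it takes over 210 s, if anything falls off the work surface, if the arm or the gripper's body presses on something with over 40 N, if the wrist force passes 120 N, or if a joint passes its speed limit or range.

## Working session

There is one attempt and no reset: what is moved stays moved. The work goes in short steps, Python scripts to look and compute and a tool call to move; the robot and the scene stay as the last step left them, time stands still between calls to the robot, and variables do not carry over. Pictures are saved under pics/ and viewed, at most 14 in all, crops included, and the job is handed in when it is done.

Besides the shell and the picture viewer there is one more tool, called after "Emit:" as a command line: name --pt "numbers of a row" for each row, then --argument value for the rest. drive_tool: Moves the arm, as the interface text tells. Its arguments: {"type":"object","properties":{"grip":{"type":"array","items":{"type":"number"}},"dp":{"type":"array","items":{"type":"array","items":{"type":"number"}}},"roll":{"type":"array","items":{"type":"number"}},"force":{"type":"number"}},"required":["grip","dp","roll"]}

```bash
ls; mkdir -p pics; python3 - <<'E'
from rig import telemetry,snapshot,calibration
import cv2,numpy as np
s=telemetry.state();print({k:np.round(v,3) for k,v in s.items()})
for n in("scene","side"):
    c=calibration(n);print(n,np.round(c["intrinsics"],1).tolist(),np.round(c["R"],4).tolist(),np.round(c["t"],4).tolist())
    im=snapshot(n);cv2.imwrite(f"pics/{n}0.png",im);cv2.imwrite(f"pics/{n}0v.png",cv2.resize(im,(800,500),interpolation=cv2.INTER_CUBIC))
E
```

```text
pics
{'time_s': np.float64(0.0), 'joints': array([ 1.311,  0.69 , -0.195,  1.566,  0.157,  0.902, -0.215]), 'qvel': array([-0.   ,  0.001,  0.002,  0.001, -0.002,  0.002,  0.001]), 'joint_efforts': array([ 0.0000e+00, -5.3961e+01, -1.2660e+00, -1.5854e+01,  9.0000e-03,
        1.0000e-02,  0.0000e+00]), 'position': array([ 0.181, -0.598,  0.404]), 'orientation': array([-3.106e+00, -4.600e-01,  1.000e-03]), 'force': array([-0.851,  0.228, -0.185]), 'moment': array([-0.032, -0.001, -0.02 ]), 'grip_force': np.float64(0.0), 'finger_gap': np.float64(0.085)}
scene [[378.7, 0.0, 314.8], [0.0, 378.7, 195.1], [0.0, 0.0, 1.0]] [[0.6102, 0.7922, -0.0092], [0.5609, -0.4401, -0.7012], [-0.5596, 0.4227, -0.7129]] [-0.3017, -0.2803, 1.6258]
side [[462.0, 0.0, 327.4], [0.0, 462.0, 197.8], [0.0, 0.0, 1.0]] [[-0.9163, -0.4002, -0.0126], [-0.2716, 0.6445, -0.7147], [0.2942, -0.6515, -0.6993]] [0.4831, 0.233, 1.5557]
```

View pics/scene0v.png

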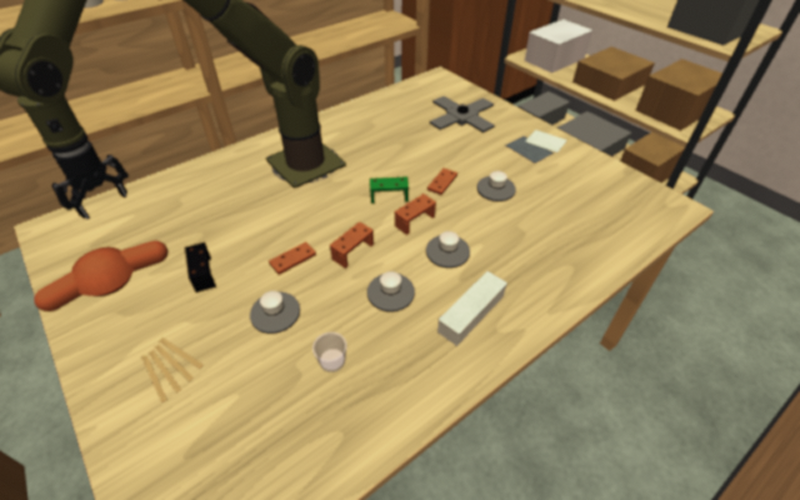

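View pics/side0v.png

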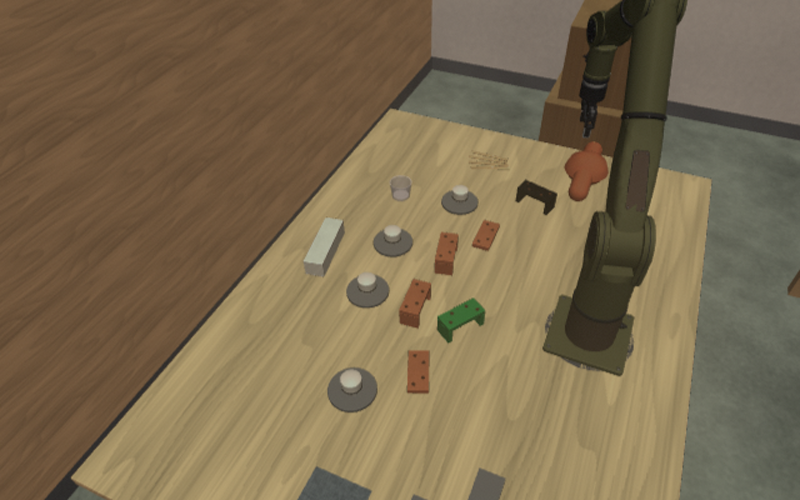

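The scene shows both flat tiles (side view px of 800: (486,235), (418,371)) and both legged tiles ((446,252), (415,302)). The posts are at (460,200), (392,240), (367,288) and (352,387). Next I'll fit silhouettes in both cameras.

```bash
cat > h.py <<'E'
import cv2,numpy as np
from scipy.optimize import minimize
S=4
def proj(c,P):
    q=np.atleast_2d(P)@np.array(c["R"]).T+np.array(c["t"]); q=q@np.array(c["intrinsics"]).T
    return q[:,:2]/q[:,2:]
def ray(c,uv,z):
    K,R,t=[np.array(c[k]) for k in("intrinsics","R","t")]
    d=R.T@np.linalg.inv(K)@np.array([*uv,1.]); o=-R.T@t
    return (o+d*(z-o[2])/d[2])
def box(x0,x1,y0,y1,z0,z1): return np.array([[x,y,z] for x in(x0,x1) for y in(y0,y1) for z in(z0,z1)])
def cyl(r,z): a=np.linspace(0,2*np.pi,40);return np.c_[r*np.cos(a),r*np.sin(a),0*a+z]
FLAT=[box(-.06,.06,-.027,.027,0,.016)]
LEG=[box(-.06,.06,-.027,.027,.045,.061),box(-.06,-.046,-.027,.027,0,.061),box(.046,.06,-.027,.027,0,.061)]
def POST(h=.062): return [np.r_[cyl(.062,0),cyl(.062,.012)],np.r_[cyl(.026,h-.04),cyl(.026,h-.006),cyl(.012,h-.001)]]
def render(c,parts,x,y,a,shape):
    m=np.zeros((shape[0]*S,shape[1]*S),np.uint8);R=np.array([[np.cos(a),-np.sin(a),0],[np.sin(a),np.cos(a),0],[0,0,1]])
    for p in parts:
        u=((proj(c,p@R.T+[x,y,0])+.5)*S).round().astype(np.int32)
        cv2.fillConvexPoly(m,cv2.convexHull(u),1)
    return cv2.resize(m.astype(np.float32),shape[::-1],interpolation=cv2.INTER_AREA)
def blob(mask,uv):
    n,l,st,ce=cv2.connectedComponentsWithStats(mask.astype(np.uint8))
    k=1+np.argmin(np.hypot(*(ce[1:]-uv).T)+1e3*(st[1:,4]<60));return (l==k).astype(np.float32)
def fit(views,parts,x0,ang=True):
    """views: list of (calib,mask)"""
    def f(p):
        e=0
        for c,m in views:
            r=render(c,parts,p[0],p[1],p[2] if ang else 0,m.shape);e+=1-np.minimum(r,m).sum()/np.maximum(r,m).sum()
        return e/len(views)
    best=None
    for a in ([0,.5,1,1.57,2.1,2.6] if ang else [0]):
        s=np.array([[*x0,a],[x0[0]+.01,x0[1],a],[x0[0],x0[1]+.01,a],[*x0,a+.3]])
        r=minimize(f,s[0,:2] if not ang else s[0],method="Nelder-Mead",options=dict(initial_simplex=s if ang else s[:3,:2],xatol=2e-4,fatol=1e-4))
        if best is None or r.fun<best.fun: best=r
    return best.x,best.fun
E
cat > m0.py <<'E'
from h import *; from rig import calibration
T={"flatR":((486,235),FLAT,.008),"legR":((446,250),LEG,.04),"legL":((415,300),LEG,.04),"flatL":((418,371),FLAT,.008),
"p4":((460,200),None,.02),"p2":((392,240),None,.02),"p1":((367,288),None,.02),"p3":((352,387),None,.02),"green":((461,318),LEG,.04),"carton":((324,246),[box(-.03,.03,-.1,.1,0,.055)],.027),"cup":((401,188),[np.r_[cyl(.038,0),cyl(.038,.06)]],.03),"black":((536,195),LEG,.04)}
V={}
for n in("side","scene"):
    im=cv2.imread(f"pics/{n}0.png");hs=cv2.cvtColor(im,cv2.COLOR_BGR2HSV).astype(int);H,Sa,v=hs[...,0],hs[...,1],hs[...,2]
    V[n]=(calibration(n),((H<12)|(H>172))&(Sa>110),Sa<62,(H>45)&(H<80)&(Sa>100),v<45)
for k,(uv,parts,z) in T.items():
    g=ray(V["side"][0],np.array(uv)/1.25,z)
    i=2 if k[0]=="p" or k in("carton","cup") else 3 if k=="green" else 4 if k=="black" else 1
    o=[]
    for names in(["side"],["scene"],["side","scene"]):
        vs=[(V[n][0],blob(V[n][i],proj(V[n][0],[g[0],g[1],z])[0])) for n in names]
        p,e=fit(vs,parts or POST(),g[:2],not(k[0]=="p" or k=="cup"));o+=[np.round(p,4).tolist(),round(e,2)]
    print(k,np.round(g[:2],3),*o)
E
python3 m0.py
```

```text
flatR [ 0.374 -0.256] [0.3764, -0.2608, 1.6059] 0.29 [0.369, -0.2561, 1.5546] 0.26 [0.3758, -0.2577, 1.601] 0.28
legR [ 0.455 -0.113] [0.457, -0.1142, 1.8374] 0.23 [0.4499, -0.1071, 1.6828] 0.25 [0.4552, -0.1109, 1.816] 0.24
legL [0.464 0.104] [0.464, 0.1051, 1.7034] 0.23 [0.4592, 0.1088, 1.5497] 0.26 [0.4628, 0.1055, 1.6677] 0.25
flatL [0.375 0.293] [0.3774, 0.2912, -1.1687] 0.23 [0.37, 0.296, 2.083] 0.29 [0.3769, 0.2918, 1.9635] 0.27
p4 [ 0.504 -0.372] [0.5112, -0.3854] 0.11 [0.5028, -0.3789] 0.14 [0.5091, -0.3853] 0.14
p2 [ 0.633 -0.108] [0.637, -0.1172] 0.1 [0.6302, -0.1122] 0.16 [0.6359, -0.116] 0.13
p1 [0.615 0.101] [0.6197, 0.0943] 0.1 [0.6089, 0.1004] 0.18 [0.6179, 0.0959] 0.15
p3 [0.503 0.407] [0.5084, 0.4027] 0.08 [0.4997, 0.4096] 0.2 [0.5069, 0.4039] 0.15
green [0.325 0.114] [0.3269, 0.1119, 0.9464] 0.26 [0.3198, 0.1152, 0.952] 0.29 [0.3264, 0.1107, 0.9424] 0.28
carton [0.811 0.004] [0.8131, 0.0001, 0.213] 0.07 [0.8037, 0.0067, 0.2232] 0.13 [0.809, 0.0017, 3.3372] 0.13
cup [ 0.707 -0.343] [0.7134, -0.3495] 0.3 [0.6981, -0.3332] 0.69 [0.715, -0.35] 0.5
black [ 0.274 -0.471] [0.2735, -0.471, 0.0] 1.0 [0.2653, -0.4733, 2.9435] 0.24 [0.2653, -0.4733, 2.9435] 0.62
```

Emit:
drive_tool --grip '[100, 100, 100, 100, 100, 100, 100, 100, 100]' --pt "0 0 0" --pt "0 0 0" --pt "0 0 0" --pt "0 0 0" --pt "0 0 0" --pt "0 0 0" --pt "0 0 0" --pt "0 0 0" --pt "0 0 0" --roll '[-8.13, -8.13, -8.13, -8.13, -8.13, -8.13, -8.13, -8.13, -8.13]' --force 40

```text
time_s: 1.0
position: [0.1808, -0.5981, 0.4042]
orientation: [-2.214, -2.227, -0.0]
force: [0.4, -0.6, 0.6]
finger_gap: 0.0854
grip_force: 0.0
```

Emit:
drive_tool --grip '[100, 100, 100, 100, 100, 100, 100, 100]' --pt "4 3.3 0" --pt "4 3.3 0" --pt "4 3.3 0" --pt "4 3.3 0" --pt "4 3.3 0" --pt "4 3.3 0" --pt "4 3.3 0" --pt "0 0 0" --roll '[0, 0, 0, 0, 0, 0, 0, 0]'

```text
time_s: 1.8
position: [0.4091, -0.321, 0.4055]
orientation: [2.205, 2.236, 0.01]
force: [-0.4, 0.3, 1.3]
finger_gap: 0.0855
grip_force: 0.0
```

```bash
cat > w.py <<'E'
import sys
from h import *; from rig import calibration,snapshot,telemetry
s=telemetry.state();c=calibration("wrist");im=snapshot("wrist")
cv2.imwrite(f"pics/{sys.argv[1]}.png",im)
from scipy.spatial.transform import Rotation as Ro
R=Ro.from_rotvec(s["orientation"]).as_matrix()
print("t",s["time_s"],"pos",np.round(s["position"],4),"yaw",np.degrees(np.arctan2(R[1,0],R[0,0])).round(2),"tilt",np.degrees(np.arccos(-R[2,2])).round(2),"q",np.round(s["joints"],2),"F",np.round(s["force"],1),"gap",round(float(s["finger_gap"]),4),"cam",np.round(-np.array(c["R"]).T@c["t"],3))
hs=cv2.cvtColor(im,cv2.COLOR_BGR2HSV).astype(int);H,Sa=hs[...,0],hs[...,1]
red=((H<12)|(H>172))&(Sa>110);low=Sa<62
G={"flat":FLAT,"leg":LEG}
for a in sys.argv[2:]:   # name:x:y[:caph]
    n,x,y,*r=a.split(":");x,y=float(x),float(y);uv=proj(c,[x,y,.02])[0]
    post=n[0]=="p"
    m=blob(low if post else red,uv)
    p,e=fit([(c,m)],POST(float(r[0]) if r else .062) if post else G[n],(x,y),not post)
    print(n,np.round(p,4),"err",round(e,3),"uv",uv.round(0),"bbox",cv2.boundingRect(m.astype(np.uint8)))
E
python3 w.py w1 flat:.376:-.258 p4:.509:-.385; python3 -c "
import cv2;im=cv2.imread('pics/w1.png');cv2.imwrite('pics/w1v.png',im)"
```

```text
t 1.8 pos [ 0.4091 -0.321   0.4055] yaw 90.81 tilt 0.39 q [ 0.92  0.59 -0.55  1.87  0.41  0.79  0.17] F [-0.4  0.3  1.3] gap 0.0855 cam [ 0.409 -0.24   0.374]
flat [ 0.3761 -0.2589  1.574 ] err 0.112 uv [287. 110.] bbox (260, 48, 53, 117)
p4 [ 0.5105 -0.3834] err 0.053 uv [404. 226.] bbox (351, 169, 104, 98)
```

View pics/w1.png

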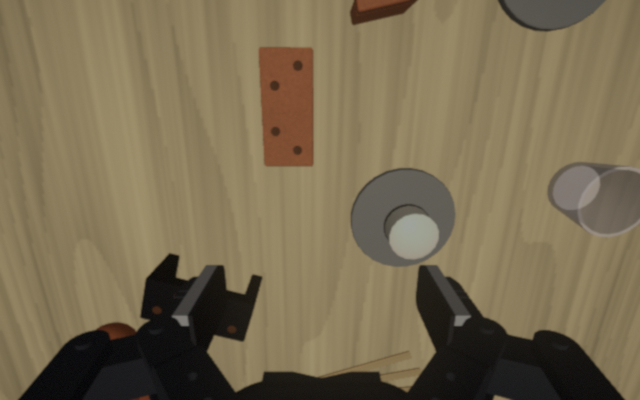

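The wrist view shows the flat tile centred near (287,107) and post 4's cap near (413,235). Both fits agree with the sizes given. First I'll press cap 4 home with shut fingers.

Emit:
drive_tool --grip '[0, 0, 0, 0, 0, 0, 0, 0, 0]' --pt "-2.1 3.4 0" --pt "-2.1 3.4 0" --pt "-2 3.3 0" --pt "0 0 4" --pt "0 0 4" --pt "0 0 4" --pt "0 0 2" --pt "0 0 0" --pt "0 0 0" --roll '[0, 0, 0, 0, 0, 0, 0, 0, 0]'

```text
time_s: 2.75
position: [0.5042, -0.3912, 0.2648]
orientation: [-2.223, -2.22, 0.001]
force: [0.5, 0.2, 0.7]
finger_gap: -0.0
grip_force: 0.0
```

```bash
python3 w.py w2
```

```text
t 2.75 pos [ 0.5042 -0.3912  0.2648] yaw 89.92 tilt 0.03 q [ 0.82  0.91 -0.43  1.62  0.53  0.73  0.13] F [0.5 0.2 0.7] gap -0.0 cam [ 0.506 -0.31   0.233]
```

Emit:
drive_tool --grip '[0, 0, 0, 0, 0, 0]' --pt "0.8 0.6 1" --pt "0 0 1" --pt "0 0 0.8" --pt "0 0 0.7" --pt "0 0 0.7" --pt "0 0 0" --roll '[0, 0, 0, 0, 0, 0]'

```text
time_s: 3.4
position: [0.5109, -0.382, 0.2249]
orientation: [2.221, 2.221, -0.002]
force: [-4.2, 4.0, 19.5]
finger_gap: -0.0002
grip_force: 9.6
```

Emit:
drive_tool --grip '[0, 0, 0, 100, 100, 100, 100]' --pt "0 0 -4" --pt "0 -2 -4" --pt "3.7 -4 -3" --pt "4 -3.5 0" --pt "4.1 -3.4 0" --pt "0.4 -0.4 0" --pt "0 0 0" --roll '[0, 0, 0, 0, 0, 0, 0]'

```text
time_s: 4.1
position: [0.3888, -0.2717, 0.3269]
orientation: [-2.219, -2.222, 0.002]
force: [1.5, -1.0, -0.2]
finger_gap: 0.0581
grip_force: 0.0
```

```bash
sed -i 's/low=Sa<62/low=Sa<62; red=cv2.morphologyEx(red.astype(np.uint8),cv2.MORPH_CLOSE,np.ones((13,13)))>0/' w.py; python3 w.py w3 flat:.376:-.258 p4:.5105:-.3835:.052
```

```text
t 4.1 pos [ 0.3888 -0.2717  0.3269] yaw 90.09 tilt 0.1 q [ 0.78  0.65 -0.43  2.08  0.54  0.52 -0.04] F [ 1.5 -1.  -0.2] gap 0.0581 cam [ 0.39  -0.191  0.295]
flat [ 0.376  -0.2587  1.5693] err 0.073 uv [305. 174.] bbox (272, 101, 64, 133)
p4 [ 0.447  -0.4349] err 0.983 uv [446. 300.] bbox (380, 280, 12, 43)
```

View pics/w3.png

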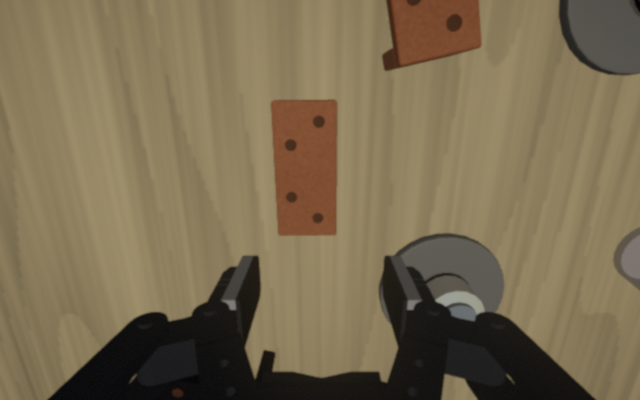

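Emit:
drive_tool --grip '[100, 100, 100, 100, 100, 100, 100]' --pt "1.3 -1.3 0" --pt "0 0 3.5" --pt "0 0 3.5" --pt "0 0 3" --pt "0 0 2" --pt "0 0 0" --pt "0 0 0" --roll '[0, 0, 0, 0, 0, 0, 0]'

```text
time_s: 4.85
position: [0.3778, -0.2602, 0.2065]
orientation: [2.221, 2.22, -0.0]
force: [-0.4, -0.5, -0.8]
finger_gap: 0.0853
grip_force: 0.0
```

Emit:
drive_tool --grip '[100, 100, 100, 0, 0, 0, 0]' --pt "0.1 -0.2 1.7" --pt "0 0 1.6" --pt "0 0 0" --pt "0 0 0" --pt "0 0 0" --pt "0 0 0" --pt "0 0 0" --roll '[0, 0, 0, 0, 0, 0, 0]' --force 40

```text
time_s: 5.55
position: [0.3758, -0.2596, 0.184]
orientation: [2.222, 2.221, -0.002]
force: [-0.6, 0.2, 8.4]
finger_gap: 0.0515
grip_force: 40.0
```

Emit:
drive_tool --grip '[0, 0, 0, 0, 0, 0, 0]' --pt "0 0 -2" --pt "0 0 -4" --pt "0 0 -4" --pt "0 0 -2" --pt "0 0 0" --pt "0 0 0" --pt "0 0 0" --roll '[0, 0, 0, 0, 0, 0, 0]'

```text
time_s: 6.25
position: [0.3754, -0.2592, 0.3019]
orientation: [-2.219, -2.219, 0.004]
force: [-0.6, -0.3, -3.0]
finger_gap: 0.0515
grip_force: 42.4
```

```bash
python3 w.py w4
```

```text
t 6.25 pos [ 0.3754 -0.2592  0.3019] yaw 90.0 tilt 0.27 q [ 0.84  0.71 -0.54  2.14  0.78  0.5  -0.3 ] F [-0.6 -0.3 -3. ] gap 0.0515 cam [ 0.377 -0.178  0.27 ]
```

View pics/w4.png

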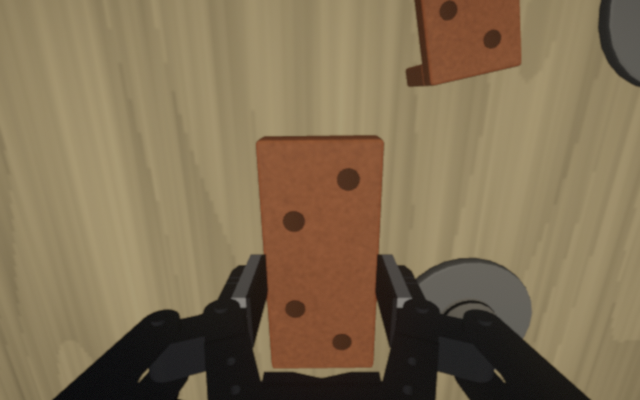

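```bash
cat > held.py <<'E'
# fit held tile pose (tool-relative) from wrist picture; args: pic kind
import sys
from h import *; from rig import calibration,telemetry
from scipy.spatial.transform import Rotation as Ro
s=telemetry.state();c=calibration("wrist");im=cv2.imread(f"pics/{sys.argv[1]}.png")
hs=cv2.cvtColor(im,cv2.COLOR_BGR2HSV).astype(int);H,Sa,v=hs[...,0],hs[...,1],hs[...,2]
red=(((H<12)|(H>172))&(Sa>110)).astype(np.uint8);red=cv2.morphologyEx(red,cv2.MORPH_CLOSE,np.ones((13,13)))
m=blob(red,(320,250)); ok=((v>60)|(m>0)); ok[375:]=False
f=cv2.dilate(((~ok)).astype(np.uint8),np.ones((7,7)))==0; f|=(m>0); f[375:]=False
parts=[p-[0,0,.053] for p in LEG] if sys.argv[2]=="leg" else [p-[0,0,.008] for p in FLAT]
P=s["position"]
yaw0=np.pi/2
Rt=Ro.from_rotvec(s["orientation"]).as_matrix();yaw0=np.arctan2(Rt[1,0],Rt[0,0])
def ren(p):
    R=Ro.from_euler("ZYX",[yaw0+p[3],p[4],0]).as_matrix();M=np.zeros((400*S,640*S),np.uint8)
    for q in parts:
        u=((proj(c,q@R.T+P+[p[0],p[1],p[2]])+.5)*S).round().astype(np.int32);cv2.fillConvexPoly(M,cv2.convexHull(u),1)
    return cv2.resize(M.astype(np.float32),(640,400),interpolation=cv2.INTER_AREA)
def e(p):
    r=ren(p);return (np.abs(r-m)*f).sum()/m.sum()
best=None
for z in(-.165,-.175):
    x0=np.array([0,0,z,0,0]);sx=np.vstack([x0]+[x0+d for d in np.diag([.004,.004,.006,.05,.05])])
    r=minimize(e,x0,method="Nelder-Mead",options=dict(initial_simplex=sx,maxiter=600,xatol=1e-4,fatol=1e-5))
    if best is None or r.fun<best.fun:best=r
print("off xyz(world, rel TCP)",best.x[:3].round(4),"dyaw,pitch",best.x[3:].round(3),"err",round(best.fun,4))
E
python3 held.py w4 flat
```

```text
off xyz(world, rel TCP) [ 0.0004  0.0007 -0.1814] dyaw,pitch [0.015 0.015] err 0.061
```

Emit:
drive_tool --grip '[0, 0, 0, 0, 0, 0, 0, 0]' --pt "-2.1 2.2 0" --pt "-2.1 2.2 0" --pt "-2.1 2.3 0" --pt "-2.1 2.3 0" --pt "-2 2.3 0" --pt "-2 2.2 0" --pt "0 0 0" --pt "0 0 0" --roll '[0, 0, 0, 0, 0, 0, 0, 0]'

```text
time_s: 7.1
position: [0.5108, -0.3828, 0.3004]
orientation: [-2.217, -2.218, 0.004]
force: [-1.0, 0.6, -1.9]
finger_gap: 0.0513
grip_force: 42.5
```

Emit:
drive_tool --grip '[0, 0, 0, 0]' --pt "0 0 2" --pt "0 0 2" --pt "0 0 0" --pt "0 0 0" --roll '[0, 0, 0, 0]'

```text
time_s: 7.5
position: [0.5104, -0.3825, 0.262]
orientation: [-2.217, -2.22, 0.003]
force: [-0.1, -0.1, -2.7]
finger_gap: 0.0513
grip_force: 42.6
```

Emit:
drive_tool --grip '[0, 0, 0]' --pt "-0.1 0 0.9" --pt "0 0 0.9" --pt "0 0 0" --roll '[0, 0, 0]'

```text
time_s: 7.8
position: [0.5102, -0.3842, 0.2432]
orientation: [-2.218, -2.219, 0.004]
force: [-0.4, 0.6, -2.4]
finger_gap: 0.0513
grip_force: 42.6
```

Emit:
drive_tool --grip '[0, 0]' --pt "0 0 0.3" --pt "0 0 0" --roll '[0, 0]'

```text
time_s: 8.0
position: [0.5108, -0.3843, 0.2412]
orientation: [-2.22, -2.22, 0.002]
force: [0.6, 0.0, -2.0]
finger_gap: 0.0516
grip_force: 42.6
```

Emit:
drive_tool --grip '[0, 0]' --pt "0 0 0.3" --pt "0 0 0" --roll '[0, 0]'

```text
time_s: 8.2
position: [0.5108, -0.3843, 0.2382]
orientation: [-2.22, -2.22, 0.003]
force: [-0.5, -0.3, -2.0]
finger_gap: 0.0515
grip_force: 42.6
```

Emit:
drive_tool --grip '[0, 0]' --pt "0 0 0.2" --pt "0 0 0" --roll '[0, 0]'

```text
time_s: 8.4
position: [0.5108, -0.3843, 0.2363]
orientation: [-2.22, -2.22, 0.002]
force: [0.4, -0.5, -2.3]
finger_gap: 0.0514
grip_force: 42.6
```

Emit:
drive_tool --grip '[0, 0]' --pt "0 0 0.2" --pt "0 0 0" --roll '[0, 0]'

```text
time_s: 8.6
position: [0.511, -0.3843, 0.2357]
orientation: [-2.221, -2.221, 0.003]
force: [-2.2, 0.6, 6.4]
finger_gap: 0.0515
grip_force: 44.4
```

```bash
python3 w.py w5; python3 - <<'E'
import cv2;from rig import snapshot
im=snapshot("side");cv2.imwrite("pics/s5.png",cv2.resize(im[110:210,320:440],(720,600),interpolation=cv2.INTER_CUBIC))
E
```

```text
t 8.6 pos [ 0.511  -0.3843  0.2357] yaw 89.99 tilt 0.13 q [ 0.88  0.99 -0.58  1.62  0.72  0.76 -0.04] F [-2.2  0.6  6.4] gap 0.0515 cam [ 0.512 -0.304  0.204]
```

View pics/s5.png

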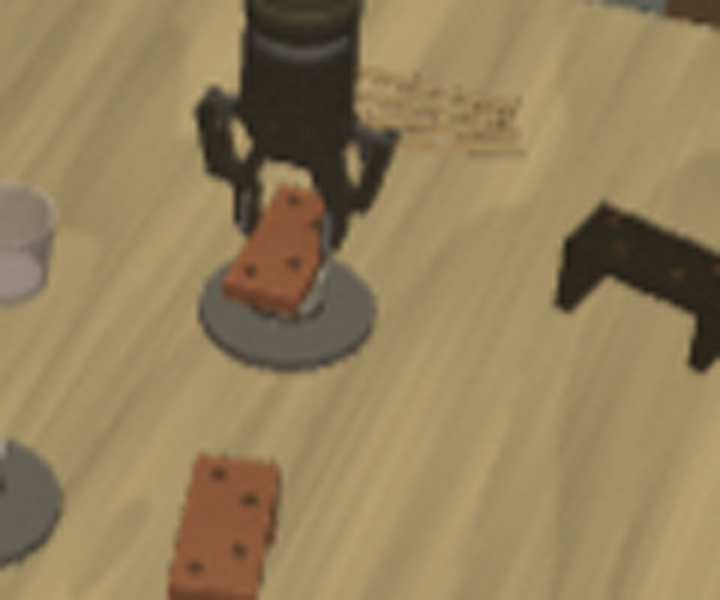

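The tile sits on cap 4 in contact, at a TCP height consistent with a 52 mm crown. I'll release and back off.

Emit:
drive_tool --grip '[66, 70, 80, 90, 100, 100, 100, 100]' --pt "0 0 0" --pt "0 0 0" --pt "0 0 0" --pt "0 0 0" --pt "0 0 -0.5" --pt "0 0 -2" --pt "0 0 -4" --pt "0 0 -4" --roll '[0, 0, 0, 0, 0, 0, 0, 0]'

```text
time_s: 9.5
position: [0.5109, -0.3841, 0.3403]
orientation: [-2.218, -2.219, 0.002]
force: [-0.2, -0.2, 0.5]
finger_gap: 0.0854
grip_force: 0.0
```

Emit:
drive_tool --grip '[100, 100, 100, 100, 100, 100, 100, 100]' --pt "3 0 -3" --pt "3.5 0 -2" --pt "3.5 0 0" --pt "3.5 0 0" --pt "3.5 0 0" --pt "3 0 0" --pt "0 0 0" --pt "0 0 0" --roll '[0, 0, 0, 0, 0, 0, 0, 0]'

```text
time_s: 10.3
position: [0.5113, -0.1838, 0.3899]
orientation: [-2.219, -2.223, 0.003]
force: [-0.0, -1.3, -0.5]
finger_gap: 0.0854
grip_force: 0.0
```

```bash
python3 w.py w6 leg:.456:-.112 p2:.636:-.116; python3 - <<'E'
import cv2,numpy as np;from rig import snapshot
im=snapshot("side");a=cv2.resize(im[110:210,320:440],(480,400),interpolation=cv2.INTER_CUBIC)
b=cv2.resize(cv2.imread("pics/w6.png"),(640,400))[:, :320+320]
cv2.imwrite("pics/s6.png",np.vstack([a[:,:480],cv2.resize(b,(480,200))]))
E
```

```text
t 10.3 pos [ 0.5113 -0.1838  0.3899] yaw 90.11 tilt 0.12 q [ 0.67  0.67 -0.69  1.81  0.55  0.86 -0.29] F [-0.  -1.3 -0.5] gap 0.0854 cam [ 0.512 -0.103  0.358]
leg [ 0.4555 -0.112  -1.3483] err 0.083 uv [264. 100.] bbox (205, 19, 97, 152)
p2 [ 0.6339 -0.1169] err 0.046 uv [448. 105.] bbox (382, 38, 123, 127)
```

View pics/s6.png

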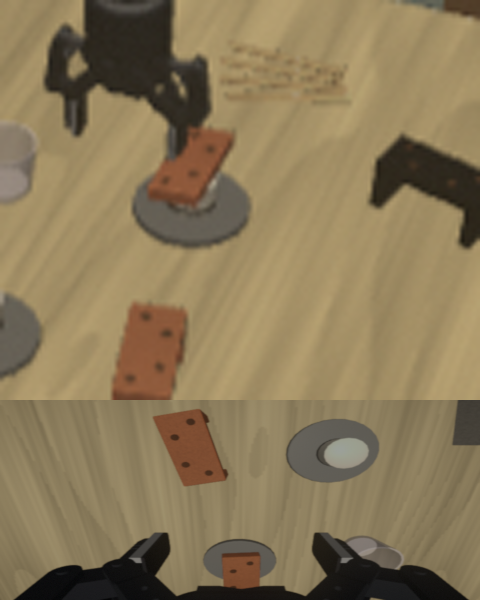

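Tile 1 rests level on post 4. Next I'll pull cap 2 up.

Emit:
drive_tool --grip '[100, 100, 100, 100, 100, 100, 100, 100, 100]' --pt "1.7 3.1 0" --pt "1.7 3.1 0" --pt "1.7 3.1 0" --pt "1.6 3 0" --pt "0 0 3" --pt "0 0 3" --pt "0 0 3" --pt "0 0 3" --pt "0 0 0" --roll '[0, 0, 0, 0, 0, 0, 0, 0, 0]'

```text
time_s: 11.3
position: [0.6319, -0.1193, 0.2648]
orientation: [-2.218, -2.214, 0.013]
force: [-0.6, -0.3, 0.2]
finger_gap: 0.0852
grip_force: 0.0
```

Emit:
drive_tool --grip '[100]' --pt "0 0 0" --roll '[0]'

```text
time_s: 11.4
position: [0.634, -0.1184, 0.2692]
orientation: [-2.222, -2.218, 0.003]
force: [-1.2, 0.2, 0.9]
finger_gap: 0.0853
grip_force: 0.0
```

Emit:
drive_tool --grip '[100, 100, 100, 100, 0, 0, 0, 0, 0, 0]' --pt "0.1 0 2.4" --pt "0 0 2.4" --pt "0 0 2.4" --pt "0 0 0" --pt "0 0 0" --pt "0 0 0" --pt "0 0 0" --pt "0 0 0" --pt "0 0 0" --pt "0 0 0" --roll '[0, 0, 0, 0, 0, 0, 0, 0, 0, 0]' --force 40

```text
time_s: 12.4
position: [0.6342, -0.1163, 0.1977]
orientation: [-2.221, -2.221, 0.0]
force: [1.2, -0.3, 0.4]
finger_gap: 0.0504
grip_force: 43.5
```

Emit:
drive_tool --grip '[0, 0, 0, 0, 0]' --pt "0 0 -0.4" --pt "0 0 -0.4" --pt "0 0 -0.4" --pt "0 0 -0.2" --pt "0 0 0" --roll '[0, 0, 0, 0, 0]'

```text
time_s: 12.9
position: [0.6342, -0.1164, 0.2108]
orientation: [-2.221, -2.221, 0.0]
force: [5.8, -0.9, -6.5]
finger_gap: 0.0504
grip_force: 46.4
```

Emit:
drive_tool --grip '[0, 0, 0]' --pt "0 0 -0.2" --pt "0 0 -0.2" --pt "0 0 0" --roll '[0, 0, 0]'

```text
time_s: 13.2
position: [0.6342, -0.1167, 0.2112]
orientation: [-2.219, -2.22, -0.0]
force: [12.7, 0.2, -31.2]
finger_gap: 0.0507
grip_force: 50.6
```

Emit:
drive_tool --grip '[70, 80, 100, 100, 100, 100, 100, 100, 100, 100]' --pt "0 0 0.3" --pt "0 0 0" --pt "0 0 0" --pt "0 0 -1" --pt "0 0 -2" --pt "0 0 -3" --pt "0 0 -3" --pt "0 0 -3" --pt "0 0 0" --pt "0 0 0" --roll '[0, 0, 0, 0, 0, 0, 0, 0, 0, 0]'

```text
time_s: 14.2
position: [0.634, -0.1162, 0.3339]
orientation: [-2.221, -2.222, 0.001]
force: [-0.6, -0.4, -0.6]
finger_gap: 0.0852
grip_force: 0.0
```

Emit:
drive_tool --grip '[100, 100, 100, 100, 100, 100, 100, 100]' --pt "0.1 -3 0" --pt "0.1 -3 0" --pt "0 -3 0" --pt "0.1 -3 0" --pt "0 -3 0" --pt "0.1 -2.9 0" --pt "0 0 0" --pt "0 0 0" --roll '[0, 0, 0, 0, 0, 0, 0, 0]'

```text
time_s: 15.0
position: [0.4547, -0.1124, 0.3323]
orientation: [-2.219, -2.22, 0.004]
force: [0.9, 0.7, 0.1]
finger_gap: 0.0851
grip_force: 0.0
```

```bash
python3 w.py w7 leg:.456:-.112 p2:.634:-.117:.072;  python3 w.py w7 p2:.634:-.117:.062
```

```text
t 15.0 pos [ 0.4547 -0.1124  0.3323] yaw 90.02 tilt 0.2 q [ 0.52  0.67 -0.6   2.08  0.68  0.59 -0.56] F [0.9 0.7 0.1] gap 0.0851 cam [ 0.456 -0.032  0.301]
leg [ 0.4543 -0.1118  1.794 ] err 0.071 uv [322. 187.] bbox (268, 112, 99, 160)
p2 [ 0.635  -0.1167] err 0.048 uv [524. 193.] bbox (449, 120, 148, 130)
t 15.05 pos [ 0.4556 -0.1124  0.3325] yaw 90.0 tilt 0.12 q [ 0.52  0.67 -0.6   2.08  0.68  0.59 -0.56] F [0.3 0.1 1.2] gap 0.0857 cam [ 0.457 -0.031  0.301]
p2 [ 0.6372 -0.1172] err 0.063 uv [522. 193.] bbox (448, 120, 147, 130)
```

View pics/w7.png

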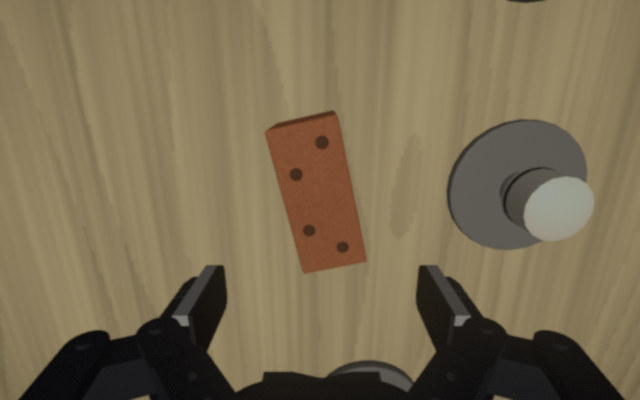

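The wrist view shows cap 2 high (558,207), and the 31 N hard stop confirms it is up. The legged tile is centred at about (316,195), yaw 102.8°. I'll grasp it now.

Emit:
drive_tool --grip '[100, 100, 100, 100, 100, 100, 100, 100]' --pt "0 -0.1 0" --pt "0 0 0" --pt "0 0 2.6" --pt "0 0 3" --pt "0 0 3" --pt "0 0 2.6" --pt "0 0 0" --pt "0 0 0" --roll '[-6.4, -6.4, 0, 0, 0, 0, 0, 0]'

```text
time_s: 15.9
position: [0.4545, -0.1119, 0.2205]
orientation: [-1.958, -2.454, 0.002]
force: [0.8, 0.8, -0.2]
finger_gap: 0.0855
grip_force: 0.0
```

Emit:
drive_tool --grip '[0, 0, 0, 0, 0, 0]' --pt "0 0 0" --pt "0 0 0" --pt "0 0 0" --pt "0 0 0" --pt "0 0 0" --pt "0 0 0" --roll '[0, 0, 0, 0, 0, 0]' --force 50

```text
time_s: 16.5
position: [0.454, -0.1125, 0.222]
orientation: [1.96, 2.455, -0.0]
force: [-1.1, -0.9, 5.8]
finger_gap: 0.0526
grip_force: 51.8
```

Emit:
drive_tool --grip '[0, 0, 0, 0, 0, 0, 0]' --pt "0 0 -2" --pt "0 0 -3" --pt "0 0 -3" --pt "0 0 -2" --pt "0 0 0" --pt "0 0 0" --pt "0 0 0" --roll '[0, 0, 0, 0, 0, 0, 0]'

```text
time_s: 17.2
position: [0.4534, -0.1125, 0.3197]
orientation: [-1.958, -2.452, 0.004]
force: [-0.5, 0.1, -3.9]
finger_gap: 0.0525
grip_force: 55.1
```

```bash
python3 w.py w8; python3 held.py w8 leg
```

```text
t 17.2 pos [ 0.4534 -0.1125  0.3197] yaw 102.8 tilt 0.26 q [ 0.54  0.7  -0.64  2.1   0.76  0.59 -0.42] F [-0.5  0.1 -3.9] gap 0.0525 cam [ 0.437 -0.034  0.288]
off xyz(world, rel TCP) [ 1.000e-04  3.000e-04 -1.739e-01] dyaw,pitch [-0.001  0.002] err 0.0506
```

View pics/w8.png

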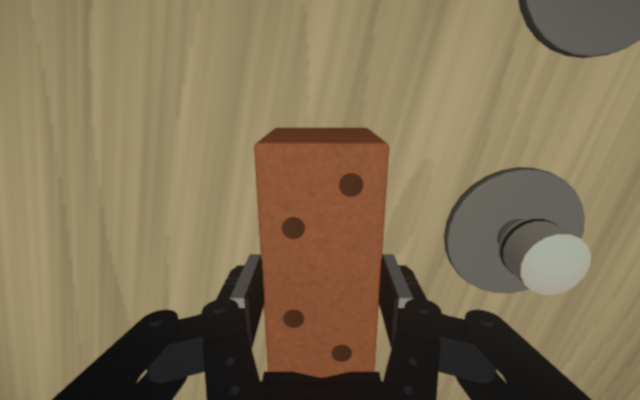

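Emit:
drive_tool --grip '[0, 0, 0, 0, 0, 0, 0, 0, 0, 0]' --pt "-0.6 2.2 0" --pt "-0.6 2.2 0" --pt "-0.6 2.2 0" --pt "-0.6 2.2 0" --pt "-0.6 2.2 0" --pt "-0.5 2.2 0" --pt "-0.5 2.2 0" --pt "-0.5 2.1 0" --pt "0 0 0" --pt "0 0 0" --roll '[0, 0, 0, 0, 0, 0, 0, 0, 0, 0]'

```text
time_s: 18.25
position: [0.6341, -0.1171, 0.3184]
orientation: [-1.956, -2.452, 0.005]
force: [-0.5, -0.2, -3.4]
finger_gap: 0.0522
grip_force: 55.1
```

Emit:
drive_tool --grip '[0, 0, 0, 0, 0, 0]' --pt "0 0 1.5" --pt "0 0 1.5" --pt "0 0 1.5" --pt "0 0 1" --pt "0 0 0" --pt "0 0 0" --roll '[0, 0, 0, 0, 0, 0]'

```text
time_s: 18.85
position: [0.6345, -0.1173, 0.265]
orientation: [-1.958, -2.453, 0.002]
force: [-0.2, -0.1, -3.4]
finger_gap: 0.0521
grip_force: 55.1
```

Emit:
drive_tool --grip '[0, 0, 0]' --pt "0 0 0.7" --pt "0 0 0.6" --pt "0 0 0" --roll '[0, 0, 0]'

```text
time_s: 19.15
position: [0.6341, -0.1175, 0.2513]
orientation: [-1.958, -2.453, 0.004]
force: [-0.3, 0.2, -2.9]
finger_gap: 0.0527
grip_force: 55.1
```

Emit:
drive_tool --grip '[0, 0]' --pt "0 0 0.2" --pt "0 0 0" --roll '[0, 0]'

```text
time_s: 19.35
position: [0.6344, -0.1174, 0.2501]
orientation: [-1.959, -2.454, 0.002]
force: [-1.0, -0.3, -2.7]
finger_gap: 0.0524
grip_force: 55.1
```

Emit:
drive_tool --grip '[0, 0]' --pt "0 0 0.2" --pt "0 0 0" --roll '[0, 0]'

```text
time_s: 19.55
position: [0.6347, -0.1173, 0.2487]
orientation: [-1.959, -2.454, 0.001]
force: [-0.2, 0.5, -0.7]
finger_gap: 0.0524
grip_force: 55.4
```

Emit:
drive_tool --grip '[66, 70, 80, 90, 100, 100, 100, 100, 100, 100]' --pt "0 0 0" --pt "0 0 0" --pt "0 0 0" --pt "0 0 0" --pt "0 0 -0.5" --pt "0 0 -2" --pt "0 0 -3" --pt "0 0 -4" --pt "0 0 -3" --pt "0 0 0" --roll '[0, 0, 0, 0, 0, 0, 0, 0, 6.4, 6.4]'

```text
time_s: 20.55
position: [0.6363, -0.1167, 0.3787]
orientation: [2.223, 2.213, 0.009]
force: [0.8, 0.5, 0.5]
finger_gap: 0.085
grip_force: 0.0
```

Emit:
drive_tool --grip '[100, 100, 100, 100, 100, 100, 100]' --pt "2.8 -2.1 0" --pt "2.8 -2.1 0" --pt "2.8 -2.1 0" --pt "2.8 -2.1 0" --pt "2.8 -2.1 0" --pt "0 0 0" --pt "0 0 0" --roll '[0, 0, 0, 0, 0, 0, 0]'

```text
time_s: 21.25
position: [0.5296, 0.0233, 0.3741]
orientation: [-2.218, -2.223, 0.002]
force: [-0.1, -1.4, -0.1]
finger_gap: 0.0852
grip_force: 0.0
```

```bash
python3 w.py w9 leg:.463:.1055 p1:.618:.096; python3 - <<'E'
import cv2,numpy as np;from rig import snapshot
im=snapshot("side");a=cv2.resize(im[140:220,270:390],(600,400),interpolation=cv2.INTER_CUBIC)
cv2.imwrite("pics/s9.png",np.vstack([a,cv2.resize(cv2.imread("pics/w9.png"),(600,200))]));cv2.imwrite("pics/s9full.png",im)
E
```

```text
t 21.25 pos [0.5296 0.0233 0.3741] yaw 90.13 tilt 0.09 q [ 0.26  0.67 -0.66  1.87  0.56  0.79 -0.69] F [-0.1 -1.4 -0.1] gap 0.0852 cam [0.531 0.104 0.343]
leg [0.4643 0.1064 1.6715] err 0.084 uv [248.  89.] bbox (194, 0, 91, 163)
p1 [0.6165 0.0959] err 0.041 uv [416. 100.] bbox (348, 28, 129, 135)
```

View pics/s9.png

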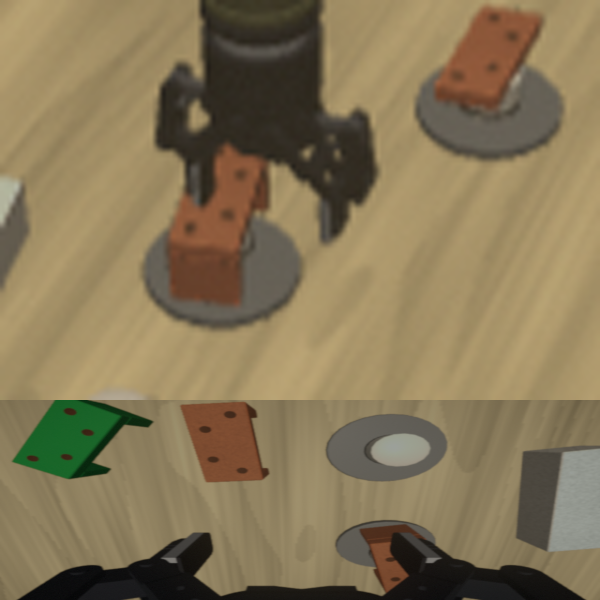

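Both tiles stand correctly. Cap 1 is next.

Emit:
drive_tool --grip '[100, 100, 100, 100, 100, 100, 100, 100, 100]' --pt "2.5 2.9 0" --pt "2.4 2.9 0" --pt "2.4 2.9 0" --pt "0 0 3" --pt "0 0 3" --pt "0 0 3" --pt "0 0 2" --pt "0 0 0" --pt "0 0 0" --roll '[0, 0, 0, 0, 0, 0, 0, 0, 0]'

```text
time_s: 22.25
position: [0.6171, 0.0949, 0.2634]
orientation: [-2.222, -2.219, 0.002]
force: [0.7, 0.1, 0.5]
finger_gap: 0.0858
grip_force: 0.0
```

Emit:
drive_tool --grip '[100, 100, 100, 100, 0, 0, 0, 0, 0, 0]' --pt "0.1 0 2.2" --pt "0 0 2.2" --pt "0 0 2.2" --pt "0 0 0" --pt "0 0 0" --pt "0 0 0" --pt "0 0 0" --pt "0 0 0" --pt "0 0 0" --pt "0 0 0" --roll '[0, 0, 0, 0, 0, 0, 0, 0, 0, 0]' --force 40

```text
time_s: 23.25
position: [0.6165, 0.0968, 0.1978]
orientation: [-2.22, -2.22, 0.001]
force: [-0.9, 0.1, 2.2]
finger_gap: 0.0503
grip_force: 45.4
```

Emit:
drive_tool --grip '[0, 0, 0, 0, 0]' --pt "0 0 -0.4" --pt "0 0 -0.4" --pt "0 0 -0.4" --pt "0 0 -0.2" --pt "0 0 0" --roll '[0, 0, 0, 0, 0]'

```text
time_s: 23.75
position: [0.6167, 0.0966, 0.209]
orientation: [-2.219, -2.22, 0.0]
force: [5.5, 4.1, -21.3]
finger_gap: 0.0509
grip_force: 51.6
```

Emit:
drive_tool --grip '[0, 0]' --pt "0 0 -0.2" --pt "0 0 0" --roll '[0, 0]'

```text
time_s: 23.95
position: [0.6167, 0.0965, 0.2092]
orientation: [-2.218, -2.219, 0.001]
force: [9.5, 4.5, -34.3]
finger_gap: 0.0506
grip_force: 51.6
```

Hard stop reached, so cap 1 is up. I'll release and go over the second legged tile.

Emit:
drive_tool --grip '[70, 80, 100, 100, 100, 100, 100, 100, 100, 100]' --pt "0 0 0.4" --pt "0 0 0" --pt "0 0 0" --pt "0 0 -1" --pt "0 0 -2" --pt "0 0 -3" --pt "0 0 -3" --pt "0 0 -3" --pt "0 0 0" --pt "0 0 0" --roll '[0, 0, 0, 0, 0, 0, 0, 0, 0, 0]'

```text
time_s: 24.95
position: [0.6166, 0.0965, 0.331]
orientation: [-2.221, -2.221, -0.0]
force: [-0.7, -0.4, -0.6]
finger_gap: 0.0856
grip_force: 0.0
```

Emit:
drive_tool --grip '[100, 100, 100, 100, 100, 100, 100]' --pt "0.2 -3.1 0" --pt "0.2 -3.1 0" --pt "0.2 -3 0" --pt "0.2 -3 0" --pt "0.2 -3 0" --pt "0 0 0" --pt "0 0 0" --roll '[0, 0, 0, 0, 0, 0, 0]'

```text
time_s: 25.65
position: [0.4642, 0.1064, 0.3294]
orientation: [-2.219, -2.221, 0.005]
force: [-0.2, 0.1, 0.1]
finger_gap: 0.0856
grip_force: 0.0
```

```bash
python3 w.py w10 leg:.464:.1064 p1:.6165:.096:.072;  python3 w.py w10b p1:.6165:.096:.062
```

```text
t 25.65 pos [0.4642 0.1064 0.3294] yaw 90.06 tilt 0.2 q [ 0.03  0.68 -0.57  2.07  0.65  0.59 -1.  ] F [-0.2  0.1  0.1] gap 0.0856 cam [0.465 0.187 0.298]
leg [0.4635 0.104  1.6608] err 0.073 uv [321. 188.] bbox (277, 118, 81, 156)
p1 [0.6176 0.0956] err 0.047 uv [494. 200.] bbox (421, 127, 140, 130)
t 25.7 pos [0.465  0.1065 0.3294] yaw 90.0 tilt 0.14 q [ 0.03  0.68 -0.57  2.06  0.65  0.59 -1.  ] F [0.6 0.9 0. ] gap 0.0852 cam [0.466 0.187 0.298]
p1 [0.6192 0.0957] err 0.057 uv [493. 200.] bbox (419, 127, 140, 130)
```

Emit:
drive_tool --grip '[100, 100, 100, 100, 100, 100, 100]' --pt "-0.25 -0.15 0" --pt "0 0 2.6" --pt "0 0 2.9" --pt "0 0 2.9" --pt "0 0 2.5" --pt "0 0 0" --pt "0 0 0" --roll '[-5.2, 0, 0, 0, 0, 0, 0]'

```text
time_s: 26.45
position: [0.4634, 0.1042, 0.2205]
orientation: [-2.117, -2.319, 0.003]
force: [0.9, 0.4, -0.7]
finger_gap: 0.0852
grip_force: 0.0
```

Emit:
drive_tool --grip '[0, 0, 0, 0, 0, 0]' --pt "0 0 0" --pt "0 0 0" --pt "0 0 0" --pt "0 0 0" --pt "0 0 0" --pt "0 0 0" --roll '[0, 0, 0, 0, 0, 0]' --force 50

```text
time_s: 27.05
position: [0.4631, 0.104, 0.2219]
orientation: [-2.119, -2.318, -0.001]
force: [-1.2, 0.4, 5.7]
finger_gap: 0.0521
grip_force: 51.7
```

Emit:
drive_tool --grip '[0, 0, 0, 0, 0, 0, 0]' --pt "0 0 -2" --pt "0 0 -3" --pt "0 0 -3" --pt "0 0 -2" --pt "0 0 0" --pt "0 0 0" --pt "0 0 0" --roll '[0, 0, 0, 0, 0, 0, 0]'

```text
time_s: 27.75
position: [0.4627, 0.1036, 0.3197]
orientation: [-2.117, -2.318, 0.005]
force: [-0.5, -0.8, -3.3]
finger_gap: 0.0523
grip_force: 55.1
```

```bash
python3 w.py w11; python3 held.py w11 leg
```

```text
t 27.75 pos [0.4627 0.1036 0.3197] yaw 95.2 tilt 0.25 q [ 0.05  0.7  -0.58  2.08  0.71  0.57 -0.96] F [-0.5 -0.8 -3.3] gap 0.0523 cam [0.456 0.184 0.288]
off xyz(world, rel TCP) [ 0.0004 -0.0009 -0.174 ] dyaw,pitch [-0.004  0.005] err 0.047
```

Emit:
drive_tool --grip '[0, 0, 0, 0, 0, 0, 0, 0, 0]' --pt "-0.3 2.2 0" --pt "-0.3 2.2 0" --pt "-0.3 2.2 0" --pt "-0.3 2.2 0" --pt "-0.3 2.2 0" --pt "-0.3 2.2 0" --pt "-0.3 2.1 0" --pt "0 0 0" --pt "0 0 0" --roll '[0, 0, 0, 0, 0, 0, 0, 0, 0]'

```text
time_s: 28.7
position: [0.6168, 0.0971, 0.3186]
orientation: [-2.116, -2.318, 0.006]
force: [-0.6, -0.7, -3.2]
finger_gap: 0.0523
grip_force: 55.1
```

Emit:
drive_tool --grip '[0, 0, 0, 0, 0, 0]' --pt "0 0 1.5" --pt "0 0 1.5" --pt "0 0 1.5" --pt "0 0 1" --pt "0 0 0" --pt "0 0 0" --roll '[0, 0, 0, 0, 0, 0]'

```text
time_s: 29.3
position: [0.6172, 0.0972, 0.265]
orientation: [-2.116, -2.319, 0.002]
force: [-0.2, -0.3, -3.3]
finger_gap: 0.0524
grip_force: 55.0
```

Emit:
drive_tool --grip '[0, 0, 0, 0, 0]' --pt "0 0 0.7" --pt "0 0 0.6" --pt "0 0 0" --pt "0 0 0.2" --pt "0 0 0" --roll '[0, 0, 0, 0, 0]'

```text
time_s: 29.8
position: [0.6172, 0.0971, 0.2502]
orientation: [-2.117, -2.319, 0.002]
force: [-0.3, -0.5, -2.9]
finger_gap: 0.0522
grip_force: 55.0
```

Emit:
drive_tool --grip '[0, 0]' --pt "0 0 0.2" --pt "0 0 0" --roll '[0, 0]'

```text
time_s: 30.0
position: [0.6174, 0.0972, 0.2487]
orientation: [-2.117, -2.319, 0.001]
force: [0.0, -0.3, -0.2]
finger_gap: 0.0526
grip_force: 55.3
```

Emit:
drive_tool --grip '[66, 70, 80, 90, 100, 100, 100, 100, 100, 100]' --pt "0 0 0" --pt "0 0 0" --pt "0 0 0" --pt "0 0 0" --pt "0 0 -0.5" --pt "0 0 -2" --pt "0 0 -4" --pt "0 0 -4" --pt "0 0 -3" --pt "0 0 0" --roll '[0, 0, 0, 0, 0, 0, 0, 0, 5.2, 0]'

```text
time_s: 31.0
position: [0.6187, 0.0982, 0.3887]
orientation: [2.221, 2.218, 0.011]
force: [0.3, 1.1, -0.4]
finger_gap: 0.0852
grip_force: 0.0
```

Emit:
drive_tool --grip '[100, 100, 100, 100, 100, 100, 100, 100]' --pt "2.8 -2.8 0" --pt "2.8 -2.8 0" --pt "2.8 -2.8 0" --pt "2.8 -2.8 0" --pt "2.8 -2.8 0" --pt "2.5 -2.7 0" --pt "0 0 0" --pt "0 0 0" --roll '[0, 0, 0, 0, 0, 0, 0, 0]'

```text
time_s: 31.8
position: [0.4499, 0.2624, 0.3835]
orientation: [-2.217, -2.224, 0.004]
force: [0.9, 0.5, 1.0]
finger_gap: 0.0853
grip_force: 0.0
```

```bash
python3 w.py w12 flat:.377:.292 p3:.508:.4035; python3 - <<'E'
import cv2,numpy as np;from rig import snapshot
im=snapshot("side");a=cv2.resize(im[130:330,230:430],(600,600),interpolation=cv2.INTER_CUBIC)
cv2.imwrite("pics/s12.png",a)
E
```

```text
t 31.8 pos [0.4499 0.2624 0.3835] yaw 90.18 tilt 0.16 q [-0.22  0.65 -0.65  1.89  0.53  0.79 -1.16] F [0.9 0.5 1. ] gap 0.0853 cam [0.451 0.343 0.352]
flat [ 0.4205  0.2629 -1.2129] err 0.092 uv [248. 144.] bbox (247, 108, 89, 120)
p3 [0.5064 0.4052] err 0.019 uv [387.  19.] bbox (317, 0, 134, 92)
```

View pics/s12.png

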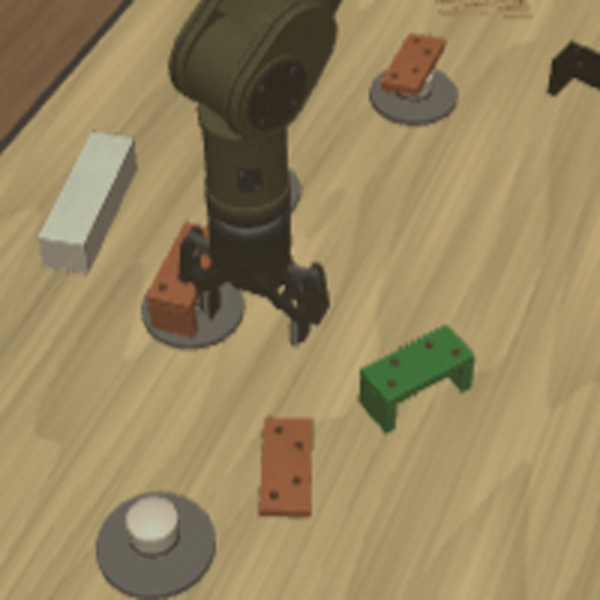

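The flat tile was knocked to about (0.42,0.26). Legged tile 2 stands on post 1. I'll press cap 3 home first.

Emit:
drive_tool --grip '[0, 0, 0, 0, 0, 0, 0, 0, 0, 0]' --pt "2.9 1.1 0" --pt "2.9 1.1 0" --pt "2.8 1.2 0" --pt "2.8 1.1 0" --pt "2.8 1.2 0" --pt "0 0 3" --pt "0 0 4" --pt "0 0 4" --pt "0 0 0" --pt "0 0 0" --roll '[0, 0, 0, 0, 0, 0, 0, 0, 0, 0]'

```text
time_s: 32.9
position: [0.5082, 0.4032, 0.2735]
orientation: [-2.222, -2.218, 0.004]
force: [0.0, -0.3, 1.4]
finger_gap: 0.0004
grip_force: 0.0
```

Position is good. Now I'll press to TCP 0.223, then go over to view the tile from (0.42,0.27).

Emit:
drive_tool --grip '[0, 0, 0, 0, 0, 0, 0]' --pt "0 0 1.4" --pt "0 0 1.2" --pt "0 0 0.8" --pt "0 0 0.8" --pt "0 0 0.7" --pt "0 0 0.2" --pt "0 0 0" --roll '[0, 0, 0, 0, 0, 0, 0]'

```text
time_s: 33.6
position: [0.507, 0.4043, 0.225]
orientation: [-2.221, -2.221, 0.001]
force: [-2.5, -3.8, 16.6]
finger_gap: 0.0001
grip_force: 8.4
```

Emit:
drive_tool --grip '[0, 0, 0, 100, 100, 100, 100, 100, 100]' --pt "0 0 -4" --pt "0 0 -4" --pt "-3 -2 -3" --pt "-3.5 -2 0" --pt "-3.5 -2 0" --pt "-2.5 -1.9 0" --pt "-0.5 -0.5 0" --pt "0 0 0" --pt "0 0 0" --roll '[0, 0, 0, 0, 0, 0, 0, 0, 0]'

```text
time_s: 34.5
position: [0.4241, 0.2753, 0.3331]
orientation: [-2.219, -2.22, -0.002]
force: [-0.0, -0.8, 0.2]
finger_gap: 0.085
grip_force: 0.0
```

```bash
python3 w.py w13 flat:.4205:.263 p3:.508:.4035:.052
```

```text
t 34.5 pos [0.4241 0.2753 0.3331] yaw 90.03 tilt 0.16 q [-0.31  0.7  -0.58  1.98  0.62  0.64 -1.3 ] F [-0.  -0.8  0.2] gap 0.085 cam [0.425 0.356 0.302]
flat [0.4203 0.2618 1.9479] err 0.083 uv [316. 201.] bbox (264, 127, 101, 135)
p3 [0.5064 0.4052] err 0.023 uv [430.  26.] bbox (347, 0, 157, 109)
```

View pics/w13.png

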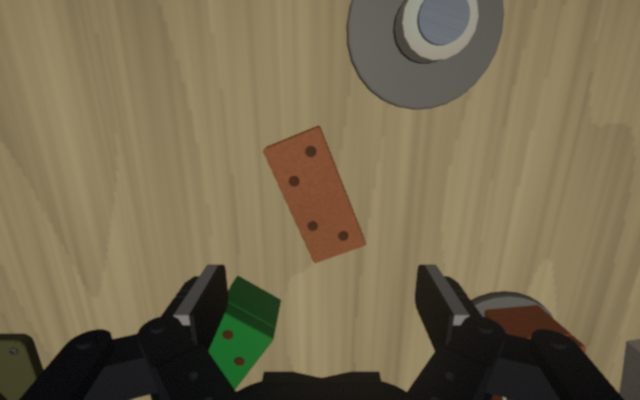

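The wrist view shows the tile centred at (315,195), turned about 22°, and cap 3 pressed down. I'll grasp.

Emit:
drive_tool --grip '[100, 100, 100, 100, 100, 100, 100, 100, 100]' --pt "-1.35 -0.4 0" --pt "0 0 0" --pt "0 0 0" --pt "0 0 3.5" --pt "0 0 3.5" --pt "0 0 3" --pt "0 0 2" --pt "0 0 0" --pt "0 0 0" --roll '[0, -7.2, -7.2, -7.2, 0, 0, 0, 0, 0]'

```text
time_s: 35.45
position: [0.4194, 0.2617, 0.2128]
orientation: [-1.763, -2.597, 0.0]
force: [-0.8, -0.2, 0.0]
finger_gap: 0.0856
grip_force: 0.0
```

Emit:
drive_tool --grip '[100, 100, 100, 0, 0, 0, 0, 0]' --pt "0 0 1.5" --pt "0 0 1.5" --pt "0 0 0.5" --pt "0 0 0" --pt "0 0 0" --pt "0 0 0" --pt "0 0 0" --pt "0 0 0" --roll '[0, 0, 0, 0, 0, 0, 0, 0]' --force 40

```text
time_s: 36.25
position: [0.4194, 0.2609, 0.179]
orientation: [-1.765, -2.597, -0.002]
force: [-0.2, -0.1, 7.2]
finger_gap: 0.0525
grip_force: 42.0
```

Emit:
drive_tool --grip '[0, 0, 0, 0, 0, 0, 0]' --pt "0 0 -2" --pt "0 0 -4" --pt "0 0 -4" --pt "0 0 -2" --pt "0 0 0" --pt "0 0 0" --pt "0 0 0" --roll '[0, 0, 0, 0, 0, 0, 0]'

```text
time_s: 36.95
position: [0.419, 0.26, 0.2968]
orientation: [-1.764, -2.596, 0.005]
force: [-0.3, -0.1, -1.5]
finger_gap: 0.0527
grip_force: 43.4
```

```bash
python3 w.py w14; python3 held.py w14 flat
```

```text
t 36.95 pos [0.419  0.26   0.2968] yaw 111.6 tilt 0.24 q [-0.27  0.76 -0.62  2.04  0.8   0.6  -1.08] F [-0.3 -0.1 -1.5] gap 0.0527 cam [0.39  0.335 0.265]
off xyz(world, rel TCP) [ 1.000e-04 -0.000e+00 -1.751e-01] dyaw,pitch [0.002 0.032] err 0.056
```

Emit:
drive_tool --grip '[0, 0, 0, 0, 0, 0, 0, 0, 0]' --pt "1.5 1.9 0" --pt "1.5 1.9 0" --pt "1.5 1.9 0" --pt "1.5 1.9 0" --pt "1.4 1.9 0" --pt "1.4 2 0" --pt "1.4 2 0" --pt "0 0 0" --pt "0 0 0" --roll '[0, 0, 0, 0, 0, 0, 0, 0, 0]'

```text
time_s: 37.9
position: [0.5066, 0.4051, 0.2959]
orientation: [-1.763, -2.597, 0.006]
force: [-0.3, -0.1, -2.7]
finger_gap: 0.0527
grip_force: 43.4
```

Emit:
drive_tool --grip '[0, 0, 0, 0, 0]' --pt "0 0 1.5" --pt "0 0 2" --pt "0 0 1.5" --pt "0 0 0" --pt "0 0 0" --roll '[0, 0, 0, 0, 0]'

```text
time_s: 38.4
position: [0.5069, 0.4048, 0.2472]
orientation: [-1.764, -2.597, 0.003]
force: [-0.4, 0.0, -0.8]
finger_gap: 0.053
grip_force: 43.4
```

Emit:
drive_tool --grip '[0, 0, 0, 0, 0]' --pt "0 0 0.7" --pt "0 0 0.6" --pt "0 0 0" --pt "0 0 0.2" --pt "0 0 0" --roll '[0, 0, 0, 0, 0]'

```text
time_s: 38.9
position: [0.5071, 0.4051, 0.2326]
orientation: [-1.764, -2.597, 0.002]
force: [0.7, -0.5, -1.4]
finger_gap: 0.0525
grip_force: 43.4
```

Emit:
drive_tool --grip '[0, 0]' --pt "0 0 0.1" --pt "0 0 0" --roll '[0, 0]'

```text
time_s: 39.1
position: [0.5071, 0.4051, 0.2317]
orientation: [-1.765, -2.597, 0.002]
force: [0.1, 0.2, -2.2]
finger_gap: 0.0528
grip_force: 43.4
```

Emit:
drive_tool --grip '[0, 0]' --pt "0 0 0.15" --pt "0 0 0" --roll '[0, 0]'

```text
time_s: 39.3
position: [0.5072, 0.4053, 0.2308]
orientation: [-1.765, -2.597, 0.001]
force: [-1.0, -1.0, 2.6]
finger_gap: 0.0524
grip_force: 43.9
```

Contact. I'll release, rise, and swing back clear towards the robot for a final look.

Emit:
drive_tool --grip '[66, 70, 80, 90, 100, 100, 100, 100, 100, 100]' --pt "0 0 0" --pt "0 0 0" --pt "0 0 0" --pt "0 0 0" --pt "0 0 -0.5" --pt "0 0 -2" --pt "0 0 -4" --pt "0 0 -4" --pt "0 0 -4" --pt "0 0 0" --roll '[0, 0, 0, 0, 0, 0, 0, 0, 0, 0]'

```text
time_s: 40.3
position: [0.508, 0.407, 0.3819]
orientation: [-1.766, -2.597, -0.017]
force: [-0.2, 0.8, 0.4]
finger_gap: 0.0854
grip_force: 0.0
```

Emit:
drive_tool --grip '[100, 100, 100, 100, 100, 100, 100, 100]' --pt "-3.5 -2.5 -1" --pt "-3.5 -2.5 0" --pt "-3.5 -2.5 0" --pt "-3.5 -2.5 0" --pt "-3 -2.5 0" --pt "0 0 0" --pt "0 0 0" --pt "0 0 0" --roll '[0, 0, 0, 0, 0, 0, 0, 0]'

```text
time_s: 41.1
position: [0.4541, 0.2021, 0.3855]
orientation: [-1.763, -2.597, -0.001]
force: [0.3, 0.9, -0.1]
finger_gap: 0.0851
grip_force: 0.0
```

```bash
python3 w.py w15; python3 - <<'E'
from h import *;from rig import snapshot,calibration
T={"flat3":(.507,.405,111.6,.052,FLAT,.0),"leg1":(.617,.096,95.2,.027,LEG,0),"leg2":(.6345,-.117,102.8,.027,LEG,0),"flat4":(.5105,-.384,90,.052,FLAT,0)}
for n in("side","scene"):
    im=snapshot(n);c=calibration(n);cv2.imwrite(f"pics/{n}F.png",im)
    hs=cv2.cvtColor(im,cv2.COLOR_BGR2HSV).astype(int);H,Sa=hs[...,0],hs[...,1];red=((H<12)|(H>172))&(Sa>110)
    red=cv2.morphologyEx(red.astype(np.uint8),cv2.MORPH_CLOSE,np.ones((3,3)))
    for k,(x,y,a,z,P,_) in T.items():
        m=blob(red,proj(c,[x,y,z+.03])[0]);p,e=fit([(c,m)],[q+[0,0,z] for q in P],(x,y));print(n,k,(p[:2]-[x,y]).round(4),"yaw",np.degrees(p[2]).round(0),"err",round(e,2))
im=cv2.imread("pics/sideF.png");cv2.imwrite("pics/sF.png",cv2.resize(im[130:330,230:430],(600,600),interpolation=cv2.INTER_CUBIC))
E
```

```text
t 41.1 pos [0.4541 0.2021 0.3855] yaw 111.66 tilt 0.15 q [-0.04  0.65 -0.77  1.95  0.62  0.8  -0.78] F [ 0.3  0.9 -0.1] gap 0.0851 cam [0.425 0.277 0.354]
side flat3 [0.0006 0.0042] yaw 114.0 err 0.06
side leg1 [0.0087 0.0058] yaw 109.0 err 0.28
side leg2 [0. 0.] yaw 0.0 err 1.0
side flat4 [ 0.0044 -0.0015] yaw 94.0 err 0.22
scene flat3 [-0.0039  0.0017] yaw 115.0 err 0.26
scene leg1 [-0.0013 -0.0022] yaw 98.0 err 0.18
scene leg2 [-0.001   0.0002] yaw 103.0 err 0.17
scene flat4 [-0.0005 -0.0002] yaw 91.0 err 0.14
```

View pics/sF.png

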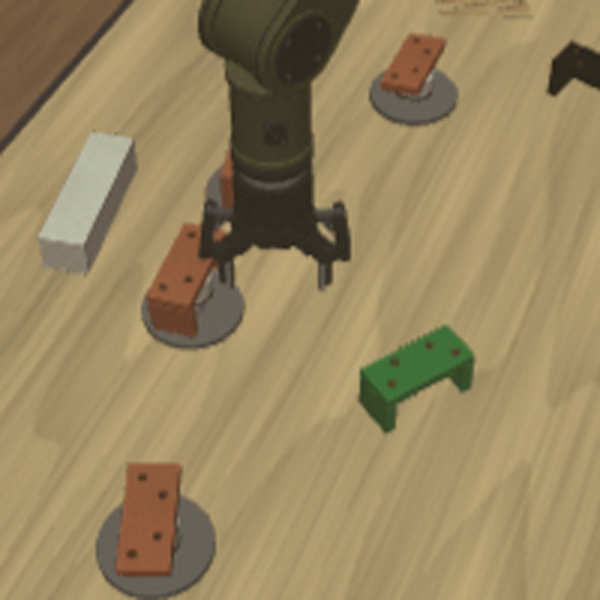

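All four tiles match their crowns within a few millimetres. The carton is untouched and the arm is clear, so I'll hand in.

```bash
python3 -c "
from rig import manip;print(manip.hand_in())"
```

```text
the job is handed in; nothing more can be done
None
```

The job is handed in (no score was returned): all four tiles stand on their own posts, flat tiles on pressed-home caps 3 and 4 and legged tiles on pulled-up caps 1 and 2; unoccluded final fits put each within about 5 mm of its crown, and the carton and cup were not touched.

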